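Set the stop of the cap loading board and load the carrier

ROBOT

A 7-joint arm with a two-finger parallel gripper is mounted at the origin on a cart in front of the work surface, level with it; the furniture and walls round the work are solid. World frame = base frame: x ahead of the robot, y to its left, z up, the work surface at z = 0. Lengths are in mm, angles in rad, forces in N, time in s.
With the tool pointing down it reaches from about 400 to 875 mm from the base axis. Payload 4.4 kg.
Tool frame: the origin (TCP) lies at the very end of the fingers, on their centre line; the grasp point (between the pads) lies 19 mm behind it; z points along the fingers, y is the line along which they close (so a half turn about z gives the same grasp; the last joint's range is limited). The gripper opens to 85 mm and grips with 20 to 120 N. Pads are 22 mm wide; open, the fingers measure 114 mm over their backs; the gripper's body (76 mm by 85 mm) begins 54 mm behind the grasp point. The pads swing forward as they close: fully open they stand 13 mm farther back than shut.
Start: joints at [1.206, 0.628, 0.038, 1.517, -0.027, 0.996, -0.02], TCP at [191.371, -621.205, 231.313] pointing down, gripper open.
Joint ranges: [-3.06, 3.06], [-0.37, 2.12], [-1.25, 1.32], [0.18, 2.47], [-1.1, 4.24], [0.23, 1.98], [-2.94, 2.94]. Speed limits (rad/s): [2.57, 2.57, 3.14, 3.14, 3.14, 3.14, 3.14].

INTERFACE

Orientations are given as [roll, pitch, yaw] about the fixed x, y, z axes, in that order (R = Rz(yaw) Ry(pitch) Rx(roll)).
In Python, from cell import read_state, get_image, camera_info, finish_job gives the robot as it stands.
- The arm moves only by the tool play_rows, never from a script. Its argument "deltas" is one flat list of numbers, 7 for each row, row after row: the shift along the tool's x, y, z in mm, then the turn, a rotation vector about the tool's x, y, z in rad, then the opening, from 0 (shut) to 1 (fully open). In form: [dx, dy, dz, ax, ay, az, grip, dx, dy, dz, ax, ay, az, grip, ...]. A call has 1 to 10 rows; each row is the pose to reach, as a shift and turn from the pose commanded when the call began, along the tool's axes at that moment; what a row does not reach only later rows make up. A row lasts 1/8 s, in which the tool goes at most 62.5 mm and 10.7 degrees, less where a joint would pass 70% of its speed; a pose out of reach is approached as far as the arm can. A call with a gripper value outside its range is refused whole. The fingers move at their own pace and stop on an object; the grip force is fixed at half the most. Time passes only in rows, so rows that repeat a pose let the fingers close. It gives the time, the measured TCP pose, the force, the opening and the grip force at its end, in the units of the state.
- read_state(): the state, without advancing time (a new reading comes with each control period).
- get_image(name): name is "side" or "top"; returns the picture (400x640x3 uint8, red, green, blue); there is no depth.
- camera_info(name): a dict with "fx", "fy", "cx", "cy" (pixels), "T" (4x4, takes a point from camera to world coordinates). Camera axes: x right, y down, z forward; pixel columns grow to the right and rows downward; lengths in mm; the calibration is good to about 2 mm. A picture is of the moment at which its call begins. camera_info takes no time and is no camera call.
- finish_job(): hands the job in; it is judged then, once.
The state is a dict: "clock": time; "qpos": joint angles; "qd": joint speeds; "tau": joint torques, N m; "eef_pos": TCP position; "tool_rot": TCP orientation; "force": force on the tool from outside, world axes, zero at the start; "torque": the same for the moment, N m; "width": finger opening in mm; "gripper_force": force on a finger pad.
Only numpy, scipy, OpenCV 4.12 (cv2) and the standard library are available. Lean on these libraries where they do the work, as an engineer would, in place of code of your own. Each camera call takes 0.05 s, during which the arm holds its last target. There are 200 camera calls.

TASK

The stop slide of the cap loading board was pushed back for cleaning. Nudge the stiff slide gently away from the robot until the point at the end of its cross arm is level with the point of the setter's clip on the edge of the board, without overshooting it. Then bring the loaded cap carrier home, flat on the board and flush against both the long guide rail and the cross arm, without shifting the slide off its mark; let go, and leave the things standing around where they are.

Things in the scene. Friction and masses are not known exactly. Their poses are not given: they have to be found in the camera images.
- board: loading board, fixed: aluminium plate 240 x 160 x 12 mm lying on the bench, origin at the centre of its underside, x along its length away from the robot, y left, z up. A steel guide rail 32 mm wide runs along its whole left side, top 32 mm above the bench; the rail's right face, at board y = +48 mm, is the fence for the carrier. The bed right of it is flat, 12 mm above the bench.
- stop_slide (a joint): position of the stop slide along the rail in m: 0 at the near end of its travel, growing as it moves away from the robot along board x, up to 0.110. Stiff: it takes about 9 N to move, stays where it is left, does not spring back.
- saddle_end (a point): centre of the near end face (towards the robot) of the slide's grey saddle, the place to push. The saddle rides on the rail: 46 mm long (x), 36 mm wide, from 32.5 to 46 mm above the bench. Axes as the board's.
- stop_point (a point): tip of the dark point at the right end of the slide's cross arm, 16 mm above the bench on the arm's centre line, 23 mm farther from the robot than saddle_end. The arm, a steel bar 16 mm wide, 13.5 to 28 mm above the bench, crosses the bed square to the rail; its far face, 8 mm beyond this point along board x, is where the carrier goes. Axes as the board's.
- index_point (a point): tip of the dark point on the setter's clip, a steel clip 26 mm wide with a thumb screw, fixed on the board's right edge where the arm has to be. When the slide is on its mark the two points face each other, about 1 mm apart (same board x). Axes as the board's.
- carrier_knob (a point): middle of the knob head of the loose carrier, 35 mm above its underside. Plywood plate 80 (its x) x 100 (its y) x 10 mm, 0.2 to 0.3 kg, six black caps fixed in it up to 15 mm high; central steel knob, head 20 mm across, 26 to 44 mm above the underside. Starts on the bed beyond the arm, a little turned. Home, the knob is 50 mm right of the fence (board y = -2 mm), 48 mm beyond stop_point along x.
- dust_brush: flat brush 160 x 32 x 10 mm lying right of the board; bystander, origin under its middle
- hex_key: L-shaped hex key 47 x 76 x 5 mm lying right of the board; bystander, origin under its middle
- tape_masking: roll of beige tape lying flat, 69 mm across, 25 mm high, beyond the board; bystander, origin under its centre

How it is judged (in metres and radians):
On the way, in this order (a step that is already met when the one before it is completed fails the run):
1. the slide stands on its mark: its point within 2.5 mm of the clip's point along the rail, and still (x of stop_point in the frame of index_point between -0.0025 and 0.0025 m and velocity of joint stop_slide between -0.003 and 0.003 m/s), for 0.3 s.
2. the carrier lies flat and flush against rail and arm, with the slide still on its mark (x of stop_point in the frame of index_point between -0.0025 and 0.0025 m and y of carrier_knob in the frame of board above -0.004 m and x of carrier_knob in the frame of stop_point below 0.05 m and angle between the x axis of carrier_knob and the x axis of board, either way round below 0.025 rad and angle between carrier_knob's own z axis and vertical below 0.03 rad and z of carrier_knob in the frame of board below 0.049 m), for 0.2 s.
At the end, for the whole second after the job is handed in: the slide's point is within 2.5 mm of the clip's point along the rail; the carrier lies flat on the board, within 2 mm of the rail and within 2 mm of the cross arm, square to the rail within 0.025 rad, and is let go (all of step 2 and contact force between carrier and the fingers below 0.05 N); the robot touches nothing.
It fails at once if the slide's point goes more than 4 mm past the clip's point (x of stop_point in the frame of index_point above 0.004 m).
It fails at once if the slide is struck (moves faster than 0.25 m/s) (velocity of joint stop_slide above 0.25 m/s).
It fails at once if a thing standing around is shifted more than 20 mm (distance of any of dust_brush, hex_key, tape_masking from where it was at the start of the episode above 0.02 m).
It also fails if it takes over 67 s, if anything falls off the work surface, if the arm or the gripper's body presses on something with over 40 N, if the wrist force passes 120 N, or if a joint passes its speed limit or range.

## Working session

There is one attempt and no reset: what is moved stays moved. The work goes in short steps, Python scripts to look and compute and a tool call to move; the robot and the scene stay as the last step left them, time stands still between calls to the robot, and variables do not carry over. Pictures are saved under pics/ and viewed, at most 10 in all, crops included, and the job is handed in when it is done.

Besides the shell and the picture viewer there is one more tool, called after "Request:" as name(argument=value, ...), one argument or row to a line, values as JSON. play_rows: Moves the arm, as the interface text tells. Its arguments: {"type":"object","properties":{"deltas":{"type":"array"}},"required":["deltas"]}

```bash
mkdir -p pics; cat > h.py <<'E'
import numpy as np, cv2
from cell import *
def ray(cam,u,v,z):
    c=camera_info(cam);T=np.array(c["T"]);d=T[:3,:3]@np.array([(u-c["cx"])/c["fx"],(v-c["cy"])/c["fy"],1])
    o=T[:3,3];return o+d*(z-o[2])/d[2]
def proj(cam,p):
    c=camera_info(cam);T=np.array(c["T"]);q=T[:3,:3].T@(np.array(p)-T[:3,3])
    return np.array([c["fx"]*q[0]/q[2]+c["cx"],c["fy"]*q[1]/q[2]+c["cy"]])
def save(n,im): cv2.imwrite(n,im[:,:,::-1])
E
python3 - <<'E'
from h import *
for n in("top","side"):
    im=get_image(n);np.save(n,im);save(f"pics/{n}0.png",im);c=camera_info(n);print(c["fx"],np.round(c["T"],3).tolist())
print(read_state())
E
```

```text
472.87911498332915 [[0.021, -0.986, 0.165, 474.402], [-1.0, -0.024, -0.012, -316.929], [0.016, -0.164, -0.986, 907.26], [0.0, 0.0, 0.0, 1.0]]
427.8767865594203 [[0.991, -0.071, 0.111, 515.991], [-0.131, -0.642, 0.755, -957.493], [0.018, -0.763, -0.646, 613.478], [0.0, 0.0, 0.0, 1.0]]
{'clock': 0.1, 'qpos': array([ 1.20623125,  0.6292548 ,  0.03843772,  1.51827535, -0.02698755,
        0.99633397, -0.01996246]), 'qd': array([-0.00036221, -0.00063178,  0.0005133 , -0.00141537,  0.00090024,
        0.00099027,  0.00096144]), 'tau': array([ 2.25057942e-03, -5.64537299e+01,  1.22991163e+00, -1.93975639e+01,
        1.12529975e-02,  5.39485918e-03, -2.98774125e-05]), 'eef_pos': array([ 191.18067574, -620.64546062,  230.47783812]), 'tool_rot': array([-3.13983913e+00,  2.45319603e-05,  2.98814936e-01]), 'force': array([ 0.08621632, -0.42097765, -0.58106353]), 'torque': array([ 0.01305246,  0.03570825, -0.00431073]), 'gripper_force': 0.0, 'width': 85.10013305228858}
```

View pics/top0.png

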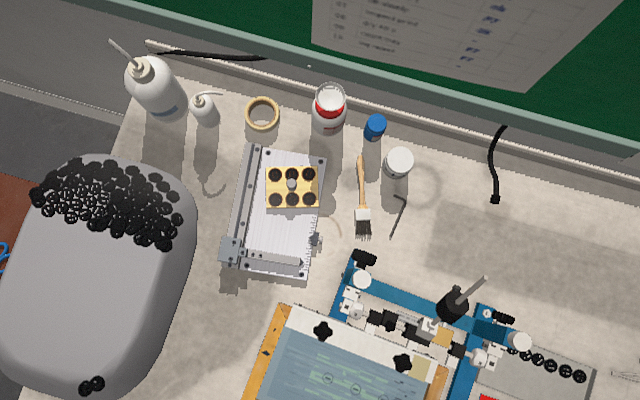

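View pics/side0.png

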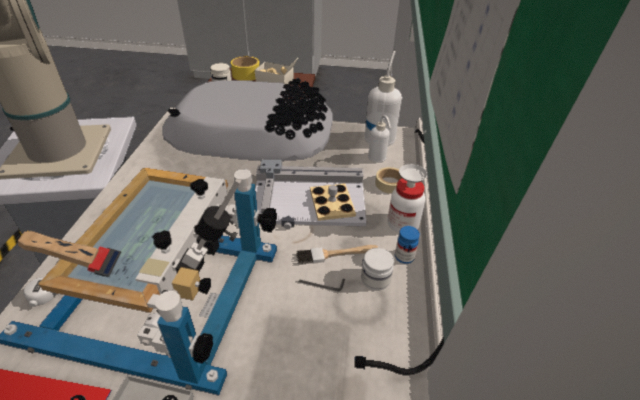

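```bash
python3 - <<'E'
from h import *
im=np.load("top.npy");c=cv2.resize(im[135:290,205:335],None,fx=4.6,fy=3.8,interpolation=cv2.INTER_CUBIC)
c=cv2.resize(im[138:288,210:335],None,fx=4,fy=4,interpolation=cv2.INTER_CUBIC)
s=np.load("side.npy");d=cv2.resize(s[150:240,235:385],None,fx=4,fy=4,interpolation=cv2.INTER_CUBIC)
save("pics/crop0.png",c);save("pics/crop1.png",d)
E
```

```text
(no output)
```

View pics/crop0.png

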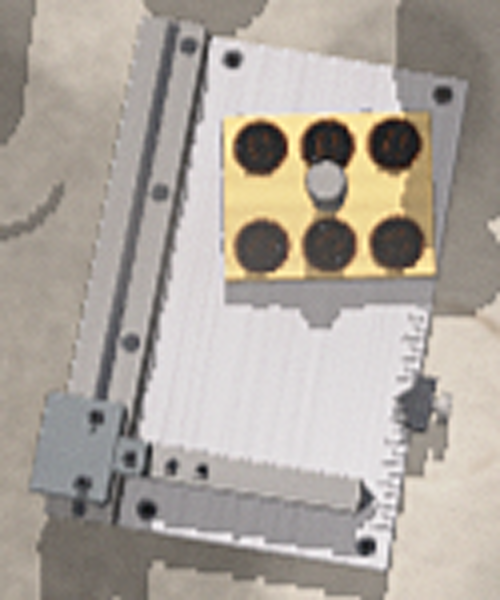

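View pics/crop1.png

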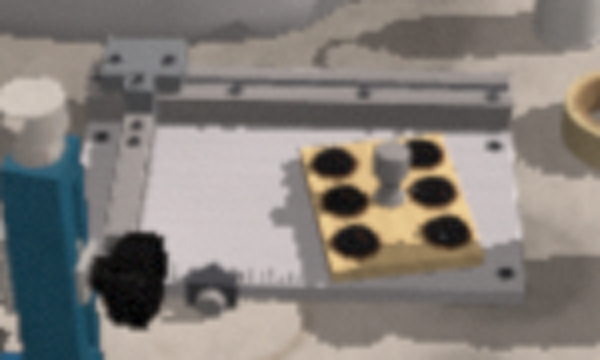

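```bash
python3 - <<'E'
from h import *
def P(u,v,z): return ray("top",210+(u+.5)/4-.5,138+(v+.5)/4-.5,z)
fr=P(466,80,12);nr=P(387,570,12);d=fr-nr;yaw=np.arctan2(d[1],d[0]);print("len",np.hypot(*d[:2]),yaw)
R=np.array([[np.cos(yaw),-np.sin(yaw)],[np.sin(yaw),np.cos(yaw)]])
c=((fr+nr)/2)[:2]+R@[0,80];print("c",c)
b=lambda p:(R.T@(p[:2]-c)).round(1)
for n,u,v,z in[("railfarL",150,17,32),("railfarR",210,35,32),("stop",375,500,16),("index",400,398,16),("sadNL",32,490,46),("sadNR",108,503,46),("sadFL",50,393,46),("sadFR",126,403,46),("knob",327,178,44),("cNL",226,281,10+12),("cNR",437,274,22),("cFL",222,115,22),("cFR",430,112,22)]:
    p=P(u,v,z);print(n,p.round(1),b(p))
s=lambda u,v,z: ray("side",235+(u+.5)/4-.5,150+(v+.5)/4-.5,z)
for n,u,v,z in[("knob",393,150,56),("rfR",510,103,32),("fr",522,290,12),("sadNtopR",105,78,46),("index",212,268,16),("cNL",303,150,22),("cNR",330,272,22)]:
    p=s(u,v,z);print("side",n,p.round(1),b(p))
E
```

```text
len 238.08146152415497 -0.13731077317823281
c [ 596.95220067 -249.33007204]
railfarL [ 725.9 -192.8   32. ] [120.   73.7]
railfarR [ 717.7 -221.7   32. ] [115.9  43.9]
stop [ 500.2 -305.9   16. ] [-88.1 -69.3]
index [ 548.1 -316.4   16. ] [-39.3 -73.2]
sadNL [ 500.4 -151.8   46. ] [-109.    83.4]
sadNR [ 495.4 -186.2   46. ] [-109.3   48.6]
sadFL [ 544.2 -157.5   46. ] [-64.8  83.7]
sadFR [ 540.5 -192.2   46. ] [-63.8  48.9]
knob [ 647.2 -280.1   44. ] [ 54.  -23.6]
cNL [ 600.9 -233.    22. ] [ 1.7 16.7]
cNR [ 606.6 -332.5   22. ] [ 21.  -81.1]
cFL [ 681.1 -228.    22. ] [80.5 32.7]
cFR [ 685.1 -327.6   22. ] [ 98.  -65.4]
side knob [ 642.3 -283.2   56. ] [ 49.5 -27.3]
side rfR [ 719.1 -220.2   32. ] [117.   45.6]
side fr [ 700.1 -348.4   12. ] [115.8 -84. ]
side sadNtopR [ 496.3 -191.7   46. ] [-107.6   43.3]
side index [ 545.  -318.8   16. ] [-42.  -75.9]
side cNL [ 601.  -236.7   22. ] [ 2.3 13.1]
side cNR [ 603.4 -334.8   22. ] [ 18.1 -83.7]
```

```bash
cat >> h.py <<'E'
from scipy.spatial.transform import Rotation as Ro
YAW=-0.137; C=np.array([597.,-249.3])
def b2w(bx,by):
    c,s=np.cos(YAW),np.sin(YAW); return C+np.array([c*bx-s*by,s*bx+c*by])
def w2b(p):
    c,s=np.cos(YAW),np.sin(YAW); p=np.array(p)[:2]-C; return np.array([c*p[0]+s*p[1],-s*p[0]+c*p[1]])
def delta(pos,yaw,st=None):
    st=st or read_state();R0=Ro.from_euler('xyz',st["tool_rot"]);R1=Ro.from_euler('xyz',[np.pi,0,yaw])
    return (R0.inv().apply(np.array(pos)-st["eef_pos"])).round(1),(R0.inv()*R1).as_rotvec().round(4)
E
python3 - <<'E'
from h import *
for z in(300,70): print(delta([*b2w(-145,62),z],YAW))
# press post top triangulated
def r(cam,u,v):
    a=ray(cam,u,v,0);b=ray(cam,u,v,400);return a,(b-a)
a,d=r("top",363,278);e,f=r("side",243,178)
s=np.linalg.lstsq(np.c_[d,-f],e-a,rcond=None)[0];print(a+d*s[0],e+f*s[1])
a,d=r("top",483,279);e,f=r("side",213,222);s=np.linalg.lstsq(np.c_[d,-f],e-a,rcond=None)[0];print(a+d*s[0],e+f*s[1])
E
```

```text
(array([ 391.9, -353. ,  -68.9]), array([-1.700e-03,  4.000e-04,  4.358e-01]))
(array([ 391.9, -352.6,  161.1]), array([-1.700e-03,  4.000e-04,  4.358e-01]))
[ 474.27393378 -398.60599209  183.89701783] [ 471.73424143 -398.79078029  183.918334  ]
[ 476.47510431 -558.89222732  244.0836959 ] [ 441.9915592  -563.80153038  245.76710515]
```

Request:
play_rows(
  deltas=[0,0,-40,0,0,0,0.5,20,-20,-90,0,0,0,0,60,-54,-95,0,0,0.07,0,110,-99,-95,0,0,0.14,0,160,-144,-95,0,0,0.21,0,215,-193,-95,0,0,0.28,0,270,-243,-95,0,0,0.34,0,320,-288,-95,0,0,0.4,0,365,-329,-80,0,0,0.436,0,392,-353,-60,0,0,0.436,0],
)

```text
clock: 1.35
eef_pos: [456.5, -178.3, 296.4]
tool_rot: [3.141, -0.002, -0.137]
force: [1.2, -1.0, -0.4]
width: 0.2
gripper_force: 0.0
```

Request:
play_rows(
  deltas=[0,0,30,0,0,0,0,0,0,80,0,0,0,0,0,0,130,0,0,0,0,0,0,180,0,0,0,0,0,0,200,0,0,0,0,0,0,200,0,0,0,0],
)

```text
clock: 2.1
eef_pos: [453.8, -179.6, 94.6]
tool_rot: [-3.141, 0.004, -0.137]
force: [-1.3, -0.3, 0.2]
width: -0.3
gripper_force: 0.0
```

```bash
python3 - <<'E'
from h import *
s=read_state();print(s["clock"],s["eef_pos"],s["tool_rot"],s["force"],w2b(s["eef_pos"]),s["width"]);print(delta([*b2w(-145,62),37],YAW))
im=get_image("top");save("pics/t1.png",cv2.resize(im[130:300,180:340],None,fx=3.5,fy=3.5,interpolation=cv2.INTER_CUBIC))
E
```

```text
2.1 [ 453.7929738  -179.5839322    94.56907042] [-3.14077684  0.00404873 -0.13712001] [-1.30585089 -0.26968094  0.21994165] [-151.38645244   49.5047925 ] -0.3327076231838711
(array([  6.6, -12.4,  57.6]), array([-0.0008,  0.004 , -0.0001]))
```

View pics/t1.png

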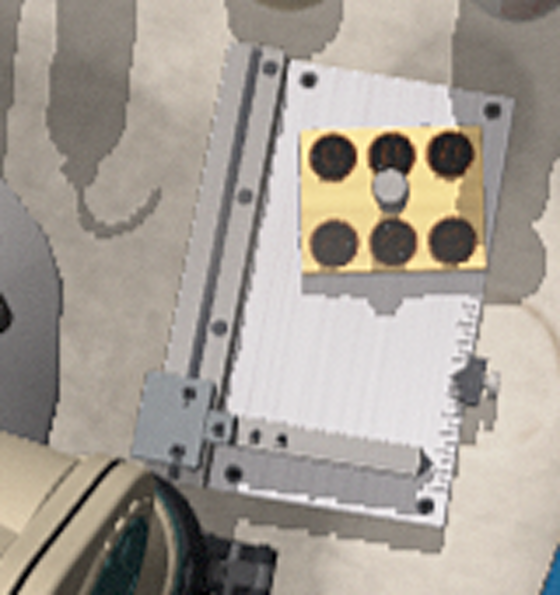

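Request:
play_rows(
  deltas=[5,-8,20,0,0,0,0,8,-12,40,0,0,0,0,8,-12,54,0,0,0,0,8,-12,57,0,0,0,0,8,-12,57,0,0,0,0],
)

```text
clock: 2.78
eef_pos: [464.8, -169.7, 39.6]
tool_rot: [3.141, -0.001, -0.138]
force: [0.5, -0.1, 0.6]
width: -0.2
gripper_force: 0.0
```

```bash
python3 - <<'E'
from h import *
s=read_state();print(s["clock"],s["eef_pos"],s["tool_rot"],s["force"],w2b(s["eef_pos"]))
E
```

```text
2.775 [ 464.80002845 -169.70302338   39.57535552] [ 3.14133863e+00 -5.73204943e-04 -1.37751243e-01] [ 0.45481777 -0.12969097  0.63373879] [-141.83198596   60.79637262]
```

Request:
play_rows(
  deltas=[5,0,1,0,0,0,0,10,0,1,0,0,0,0,15,0,1,0,0,0,0,17,0,1,0,0,0,0,19,0,1,0,0,0,0,21,0,1,0,0,0,0,23,0,1,0,0,0,0,25,0,1,0,0,0,0],
)

```text
clock: 3.78
eef_pos: [484.9, -172.1, 37.6]
tool_rot: [-3.141, 0.009, -0.138]
force: [-9.3, 1.4, 6.2]
width: 0.1
gripper_force: 4.6
```

```bash
python3 - <<'E'
from h import *
s=read_state();print(s["clock"],s["eef_pos"],s["force"],w2b(s["eef_pos"]))
E
```

```text
3.775 [ 484.90841505 -172.06084218   37.64044563] [-9.25426636  1.42110934  6.23028485] [-121.58999988   61.2068856 ]
```

Request:
play_rows(
  deltas=[4,0,0,0,0,0,0,8,0,0,0,0,0,0,12,0,0,0,0,0,0,16,0,0,0,0,0,0,20,0,0,0,0,0,0,24,0,0,0,0,0,0,28,0,0,0,0,0,0,32,0,0,0,0,0,0,36,0,0,0,0,0,0,38,0,0,0,0,0,0],
)

```text
clock: 5.03
eef_pos: [521.8, -177.5, 37.5]
tool_rot: [-3.141, 0.01, -0.138]
force: [-9.2, 1.8, 6.8]
width: -0.1
gripper_force: 4.7
```

```bash
python3 - <<'E'
from h import *
s=read_state();print(s["clock"],s["eef_pos"],s["force"],w2b(s["eef_pos"]))
im=get_image("top");np.save("top2",im);sd=get_image("side")
A=cv2.resize(im[208:258,270:335],None,fx=6,fy=6,interpolation=cv2.INTER_CUBIC)
B=cv2.resize(sd[170:240,240:305],None,fx=6,fy=6,interpolation=cv2.INTER_CUBIC)
o=np.zeros((420,780,3),np.uint8);o[:300,:390]=A;o[:420,390:]=B;save("pics/t2.png",o)
E
```

```text
5.025 [ 521.81887976 -177.45503879   37.51482329] [-9.23180075  1.80892245  6.78421676] [-84.28868462  60.9041619 ]
```

View pics/t2.png

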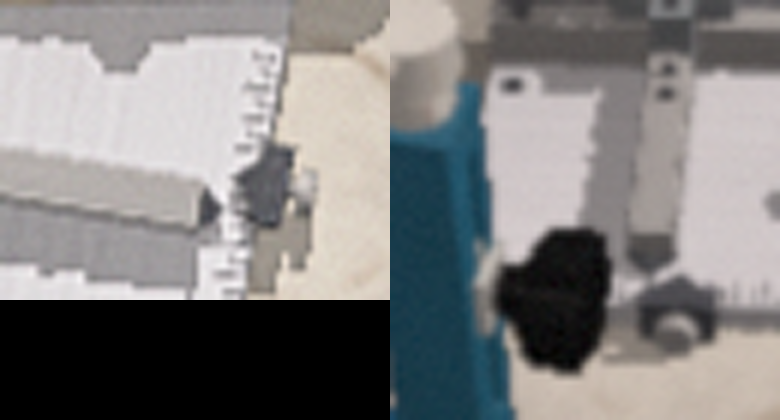

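```bash
python3 - <<'E'
from h import *
T=lambda u,v:w2b(ray("top",270+(u+.5)/6-.5,208+(v+.5)/6-.5,16))
S=lambda u,v:w2b(ray("side",240+(u-390+.5)/6-.5,170+(v+.5)/6-.5,16))
print(T(221,209),T(234,180),S(655,275),S(682,273))
E
```

```text
[-50.1037375  -68.82623095] [-40.48473576 -71.39026105] [-50.17990336 -72.53051846] [-41.06662621 -71.30222663]
```

Request:
play_rows(
  deltas=[2,0,0,0,0,0,0,4,0,0,0,0,0,0,5.5,0,0,0,0,0,0,6.5,0,0,0,0,0,0,7,0,0,0,0,0,0],
)

```text
clock: 5.75
eef_pos: [528.8, -178.4, 37.5]
tool_rot: [-3.141, 0.01, -0.138]
force: [-8.7, 0.9, 6.3]
width: -0.1
gripper_force: 4.6
```

```bash
python3 - <<'E'
from h import *
s=read_state();print(s["clock"],s["eef_pos"],s["force"],w2b(s["eef_pos"]))
im=get_image("top");sd=get_image("side")
A=cv2.resize(im[222:250,293:326],None,fx=12,fy=12,interpolation=cv2.INTER_CUBIC)
B=cv2.resize(sd[200:235,270:303],None,fx=12,fy=12,interpolation=cv2.INTER_CUBIC)
o=np.zeros((420,792,3),np.uint8);o[:336,:396]=A;o[:420,396:]=B;save("pics/t3.png",o)
E
```

```text
5.75 [ 528.77697187 -178.44340518   37.49914733] [-8.67703132  0.92875816  6.27403218] [-77.26080564  60.8753358 ]
```

View pics/t3.png

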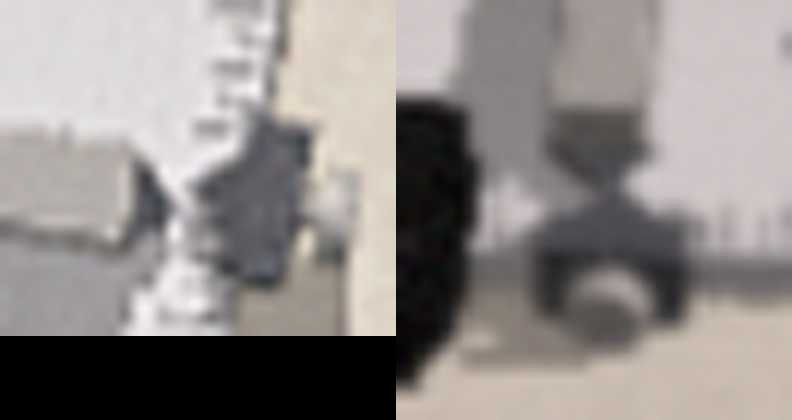

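```bash
python3 - <<'E'
from h import *
T=lambda u,v:w2b(ray("top",293+(u+.5)/12-.5,222+(v+.5)/12-.5,16))
S=lambda u,v:w2b(ray("side",270+(u-396+.5)/12-.5,200+(v+.5)/12-.5,16))
print(T(172,205),T(195,194),S(600,187),S(609,188),S(598,130),S(612,250))
E
```

```text
[-42.93223819 -68.52908219] [-40.65474647 -71.81551134] [-44.5453083 -71.5146833] [-42.99885202 -71.7257897 ] [-45.8277757  -57.11729227] [-41.52196106 -86.9774579 ]
```

Request:
play_rows(
  deltas=[1,0,0,0,0,0,0,1.6,0,0,0,0,0,0,2,0,0,0,0,0,0,2,0,0,0,0,0,0,2,0,0,0,0,0,0,2,0,0,0,0,0,0],
)

```text
clock: 6.6
eef_pos: [530.9, -178.8, 37.5]
tool_rot: [-3.141, 0.01, -0.138]
force: [-9.0, 0.7, 6.5]
width: -0.1
gripper_force: 4.5
```

```bash
python3 - <<'E'
from h import *
s=read_state();print(s["clock"],s["eef_pos"],s["force"],w2b(s["eef_pos"]))
im=get_image("top");sd=get_image("side")
A=cv2.resize(im[222:250,293:326],None,fx=12,fy=12,interpolation=cv2.INTER_CUBIC)
B=cv2.resize(sd[200:235,270:303],None,fx=12,fy=12,interpolation=cv2.INTER_CUBIC)
o=np.zeros((420,792,3),np.uint8);o[:336,:396]=A;o[:420,396:]=B;save("pics/t4.png",o)
E
```

```text
6.6 [ 530.87019093 -178.75605754   37.52228177] [-8.97338348  0.74462867  6.46978116] [-75.14450018  60.85148773]
```

View pics/t4.png

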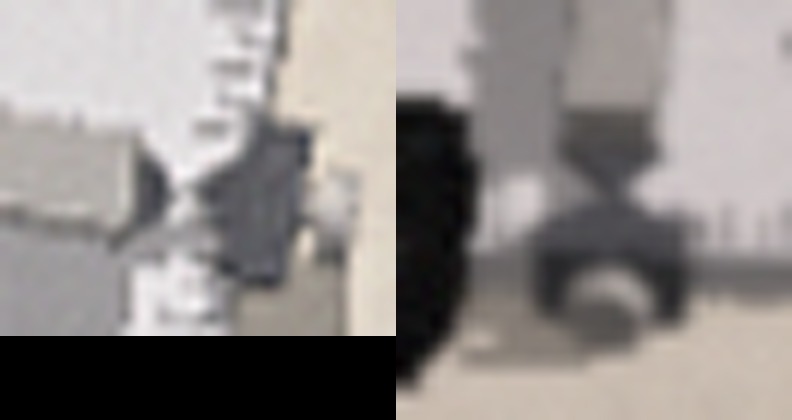

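Request:
play_rows(
  deltas=[-5,0,0,0,0,0,0,-12,0,0,0,0,0,0,-18,0,-20,0,0,0,0,-18,0,-60,0,0,0,0,-18,0,-90,0,0,0,0.6,-18,0,-90,0,0,0,0.6],
)

```text
clock: 7.45
eef_pos: [520.3, -177.2, 130.5]
tool_rot: [3.141, -0.006, -0.137]
force: [0.5, -0.3, -1.3]
width: 35.3
gripper_force: 0.0
```

```bash
python3 - <<'E'
from h import *
s=read_state();print(s["clock"],s["force"],w2b(s["eef_pos"]))
print(ray("top",210+327.5/4-.5,138+179.5/4-.5,56),delta([643,-281,110],0.05))
E
```

```text
7.45 [ 0.49275477 -0.25663041 -1.29807334] [-85.82164937  60.94764005]
[ 644.35044524 -280.61230639   56.        ] (array([135.6,  86. ,  21.4]), array([ 0.0013, -0.0061, -0.1872]))
```

Request:
play_rows(
  deltas=[30,19,5,0,0,-0.04,0.6,65,41,10,0,0,-0.09,0.6,100,63,15,0,0,-0.14,0.6,125,79,20,0,0,-0.187,0.6,136,86,22,0,0,-0.187,0.6,136,86,22,0,0,-0.187,0.6,136,86,22,0,0,-0.187,0.6],
)

```text
clock: 8.32
eef_pos: [640.3, -279.6, 105.3]
tool_rot: [-3.14, 0.001, 0.05]
force: [-0.6, -0.0, 0.1]
width: 51.2
gripper_force: 0.0
```

```bash
python3 - <<'E'
from h import *
s=read_state();print(s["clock"],s["force"],s["eef_pos"],s["tool_rot"],s["width"])
print(delta([643.7,-281,33],0.05))
E
```

```text
8.325 [-0.55982901 -0.02749234  0.13173769] [ 640.30380767 -279.55797387  105.26415465] [-3.14046770e+00  1.49211159e-03  5.02165209e-02] 51.17449479744356
(array([ 3.4,  1.7, 72.3]), array([-0.0011,  0.0015,  0.0002]))
```

Request:
play_rows(
  deltas=[3,2,20,0,0,0,0.6,3.5,2,40,0,0,0,0.6,3.5,2,58,0,0,0,0.6,3.5,2,68,0,0,0,0.6,3.5,2,72,0,0,0,0.6,3.5,2,72,0,0,0,0.6],
)

```text
clock: 9.07
eef_pos: [644.9, -282.4, 34.1]
tool_rot: [3.142, -0.0, 0.05]
force: [-0.0, 0.4, 0.3]
width: 51.1
gripper_force: 0.0
```

Request:
play_rows(
  deltas=[0,0,0,0,0,0,0.3,0,0,0,0,0,0,0.2,0,0,0,0,0,0,0.1,0,0,0,0,0,0,0,0,0,0,0,0,0,0,0,0,0,0,0,0,0],
)

```text
clock: 9.82
eef_pos: [645.3, -282.3, 35.1]
tool_rot: [3.141, -0.001, 0.05]
force: [-1.5, 0.7, 6.0]
width: 17.8
gripper_force: 58.5
```

```bash
python3 - <<'E'
from h import *
s=read_state();print(s["clock"],s["force"],s["eef_pos"],s["tool_rot"],w2b(s["eef_pos"]))
print(delta([*b2w(17,-8),s["eef_pos"][2]],YAW))
im=get_image("top");A=cv2.resize(im[138:288,210:335],None,fx=4,fy=4,interpolation=cv2.INTER_CUBIC);save("pics/t5.png",A)
E
```

```text
9.825 [-1.46483662  0.72875835  5.95978238] [ 645.28549399 -282.29822319   35.1277425 ] [ 3.14134438e+00 -1.21999593e-03  4.98012826e-02] [ 52.33969523 -26.0945965 ]
(array([-31.4, -24.3,  -0. ]), array([ 1.000e-04, -1.200e-03,  1.868e-01]))
```

View pics/t5.png

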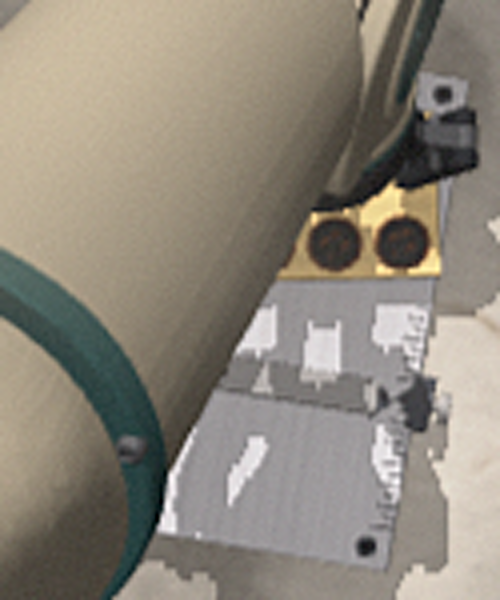

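Request:
play_rows(
  deltas=[0,0,-1,0,0,0,0,-4,-2,-1,0,0,0.02,0,-8,-5,-1,0,0,0.05,0,-12,-9,-1,0,0,0.08,0,-16,-13,-1,0,0,0.11,0,-20,-16,-1,0,0,0.14,0,-24,-19,-1,0,0,0.165,0,-28,-22,-1,0,0,0.187,0,-30,-24,-1,0,0,0.187,0,-30,-24,-1,0,0,0.187,0],
)

```text
clock: 11.12
eef_pos: [613.0, -259.4, 35.1]
tool_rot: [-3.141, 0.001, -0.137]
force: [-0.8, -0.7, 1.7]
width: 17.7
gripper_force: 58.8
```

```bash
python3 - <<'E'
from h import *
s=read_state();print(s["clock"],s["force"],s["torque"],s["eef_pos"],s["tool_rot"],w2b(s["eef_pos"]))
im=get_image("side");A=cv2.resize(im[145:245,240:385],None,fx=5,fy=5,interpolation=cv2.INTER_CUBIC);save("pics/s6.png",A)
E
```

```text
11.125 [-0.81246786 -0.65359385  1.71493041] [0.04042359 0.05313598 0.06665814] [ 613.03202868 -259.43171405   35.12101858] [-3.14115475e+00  1.11908875e-03 -1.37085714e-01] [17.26551814 -7.84725789]
```

View pics/s6.png

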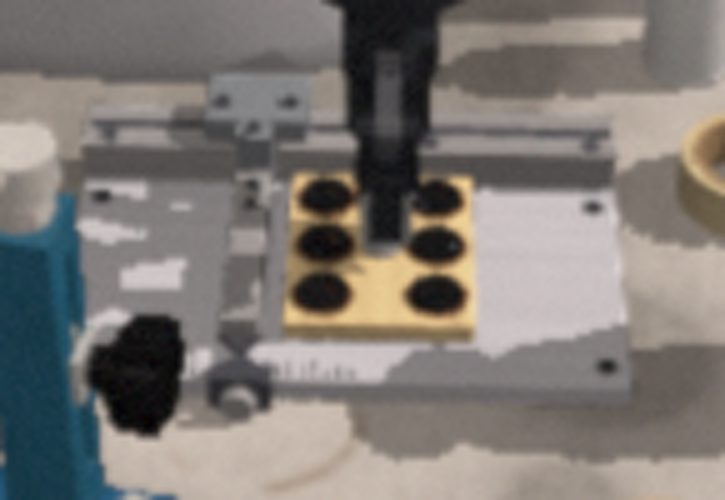

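Request:
play_rows(
  deltas=[0,-1.5,0,0,0,0,0,0,-3,0,0,0,0,0,0,-4,0,0,0,0,0,0,-5,0,0,0,0,0,0,-5,0,0,0,0,0],
)

```text
clock: 11.8
eef_pos: [614.3, -255.3, 35.1]
tool_rot: [3.141, -0.0, -0.138]
force: [-1.0, -3.1, 1.1]
width: 17.6
gripper_force: 58.7
```

Request:
play_rows(
  deltas=[0,-0.5,0,0,0,0,0,0,-1,0,0,0,0,0,0,-1.5,0,0,0,0,0,0,-1.5,0,0,0,0,0],
)

```text
clock: 12.3
eef_pos: [614.1, -255.0, 35.2]
tool_rot: [3.14, -0.0, -0.138]
force: [-2.1, -5.8, 1.5]
width: 18.0
gripper_force: 58.8
```

```bash
python3 - <<'E'
from h import *
s=read_state();print(s["clock"],s["force"],s["torque"],s["eef_pos"],s["tool_rot"],w2b(s["eef_pos"]))
E
```

```text
12.3 [-2.09158039 -5.81061916  1.45905107] [-1.13743689  0.24285742 -0.06427271] [ 614.05109574 -254.99557587   35.1863362 ] [ 3.13976985e+00 -5.47098436e-05 -1.38271146e-01] [17.66918515 -3.31350971]
```

Request:
play_rows(
  deltas=[-1,0.3,0,0,0,0,0,-2.5,0.5,0,0,0,0,0,-4,0.5,0,0,0,0,0,-5.5,0.5,0,0,0,0,0,-6.5,0.5,0,0,0,0,0,-7,0.5,0,0,0,0,0,-7,0.5,0,0,0,0,0],
)

```text
clock: 13.18
eef_pos: [609.3, -254.3, 35.5]
tool_rot: [3.14, -0.004, -0.138]
force: [2.0, -6.3, 0.5]
width: 17.7
gripper_force: 58.6
```

```bash
python3 - <<'E'
from h import *
s=read_state();print(s["clock"],s["force"],s["torque"],s["eef_pos"],s["tool_rot"],w2b(s["eef_pos"]))
im=get_image("side");np.save("side7",im)
E
```

```text
13.175 [ 2.04273762 -6.32061991  0.54648013] [-1.19067994 -0.48890003 -0.1879744 ] [ 609.2546848  -254.29959777   35.49727418] [ 3.13999732 -0.00427091 -0.13785255] [12.82266476 -3.2791075 ]
```

Request:
play_rows(
  deltas=[0,1,0,0,0,0,0,-1,1.5,0,0,0,0,0,-2,1.5,0,0,0,0,0,-2,1.5,0,0,0,0,0],
)

```text
clock: 13.72
eef_pos: [605.4, -253.8, 35.1]
tool_rot: [-3.141, -0.0, -0.137]
force: [2.2, -2.5, -0.3]
width: 17.8
gripper_force: 58.6
```

Request:
play_rows(
  deltas=[-0.5,0,0,0,0,0,0,-1,0,0,0,0,0,0,-1.5,0,0,0,0,0,0,-1.5,0,0,0,0,0],
)

```text
schema error: expected a multiple of 7 numbers
```

```bash
python3 - <<'E'
from h import *
s=read_state();print(s["clock"],s["force"],s["torque"],s["eef_pos"],s["tool_rot"],w2b(s["eef_pos"]))
im=get_image("side");np.save("side8",im)
E
```

```text
13.725 [ 2.15442712 -2.52407936 -0.33206132] [-0.53880464 -0.39710433 -0.08861785] [ 605.37456484 -253.80029186   35.11562401] [-3.14120533e+00 -1.85411654e-04 -1.37117612e-01] [ 8.91070974 -3.31439513]
```

Request:
play_rows(
  deltas=[-0.5,0,0,0,0,0,0,-1,0,0,0,0,0,0,-1,0,0,0,0,0,0],
)

```text
clock: 14.15
eef_pos: [604.9, -253.7, 35.2]
tool_rot: [-3.141, -0.001, -0.137]
force: [4.3, -2.8, -1.1]
width: 17.9
gripper_force: 58.6
```

```bash
python3 - <<'E'
from h import *
s=read_state();print(s["clock"],s["force"],s["torque"],w2b(s["eef_pos"]))
im=get_image("side");np.save("side9",im)
for by in(-35,-15):
  for bx in np.arange(-46,-18,2):
    u,v=proj("side",[*b2w(bx,by),22]);print(bx,[cv2.getRectSubPix(np.load(f) if isinstance(f,str) else f,(1,1),(float(u),float(v)))[0,0].tolist() for f in("side7.npy",im)])
E
```

```text
14.15 [ 4.27041995 -2.7670666  -1.10742268] [-0.48370842 -0.75721569 -0.20240309] [ 8.39486434 -3.2962011 ]
-46 [[126, 120, 117], [151, 145, 142]]
-44 [[147, 140, 137], [158, 152, 147]]
-42 [[157, 149, 147], [159, 153, 148]]
-40 [[160, 152, 150], [161, 154, 151]]
-38 [[161, 152, 149], [162, 154, 150]]
-36 [[137, 130, 128], [144, 134, 125]]
-34 [[123, 117, 115], [125, 108, 89]]
-32 [[128, 120, 115], [100, 80, 59]]
-30 [[132, 118, 102], [63, 50, 38]]
-28 [[114, 95, 73], [36, 31, 29]]
-26 [[73, 58, 43], [26, 26, 27]]
-24 [[37, 30, 27], [25, 24, 24]]
-22 [[24, 24, 24], [25, 23, 23]]
-20 [[24, 23, 23], [25, 21, 21]]
-46 [[106, 100, 98], [105, 100, 98]]
-44 [[106, 101, 98], [104, 99, 97]]
-42 [[106, 101, 99], [105, 99, 98]]
-40 [[106, 100, 98], [104, 99, 97]]
-38 [[100, 96, 93], [101, 96, 93]]
-36 [[94, 91, 90], [106, 96, 87]]
-34 [[109, 106, 105], [143, 122, 92]]
-32 [[129, 122, 118], [156, 132, 97]]
-30 [[150, 132, 111], [144, 120, 85]]
-28 [[156, 134, 100], [125, 103, 72]]
-26 [[146, 122, 88], [102, 82, 57]]
-24 [[128, 105, 75], [82, 64, 45]]
-22 [[107, 86, 61], [69, 53, 37]]
-20 [[87, 68, 48], [63, 48, 34]]
```

```bash
python3 - <<'E'
from h import *
F=[np.load(f"side{i}.npy").astype(np.float32).mean(2) for i in(7,8,9)]
u,v=proj("side",[*b2w(-41,-60),28]);print(u,v)
tips=[proj("side",[*b2w(-41,y),28]) for y in(-20,-35,-50,-60)]
for u,v in tips:
    r=int(round(v))
    for f in F: print(r,int(u)-12,f[r,int(u)-12:int(u)+10].round().astype(int))
E
```

```text
288.45139916875735 207.02439492081635
194 277 [138 128 126 129 130 128 129 128 121 130 116 109 106 106 103  99 106 120
 125 122  93  58]
194 277 [138 129 130 128 127 128 127 128 121 128 116 108 106 106 105 100 102 118
 102  65  38  22]
194 277 [138 132 128 129 128 128 128 129 123 129 116 106 108 107 106 100 114 121
  92  58  35  25]
199 277 [134 130 129 130 127 129 128 121 106 100 102 118 142 149 148 116 117 116
 123 119  87  56]
199 277 [134 130 130 131 127 130 130 120 110 105 118 143 151 152 147 112 118 118
  96  64  36  24]
199 277 [137 131 131 130 128 129 129 120 109 103 117 141 150 151 148 119 118 115
  88  48  30  25]
204 276 [132 133 132 129 130 132 129 132 126 121 122 141 150 153 154 153 123 121
 135 171 140  84]
204 276 [130 131 131 129 131 130 131 130 125 123 140 154 154 153 153 150 128 166
 138  84  49  26]
204 276 [132 131 130 131 130 131 131 130 132 141 150 154 154 152 154 153 148 148
 114  71  43  30]
207 276 [132 132 131 133 132 131 129 124 143 152 152 153 154 155 152 144 127 131
 153 175 179 173]
207 276 [132 132 134 131 132 134 131 123 143 153 152 153 153 153 153 146 143 169
 178 176 170 169]
207 276 [133 133 133 133 131 134 129 122 144 151 153 154 153 154 152 147 167 179
 180 174 168 168]
```

Request:
play_rows(
  deltas=[0.5,0.3,0,0,0,0,0,1,0.6,0,0,0,0,0,1,0.6,0,0,0,0,0.1,1,0.6,0,0,0,0,0.25,1,0.6,0,0,0,0,0.4,1,0.6,0,0,0,0,0.45,1,0.6,0,0,0,0,0.45,1,0.6,0,0,0,0,0.45],
)

```text
clock: 15.2
eef_pos: [605.1, -254.8, 35.1]
tool_rot: [3.142, 0.0, -0.137]
force: [-0.4, -0.0, -0.3]
width: 38.6
gripper_force: 0.0
```

Request:
play_rows(
  deltas=[0,0,-10,0,0,0,0.45,0,0,-40,0,0,0,0.45,0,0,-80,0,0,0,0.45,0,0,-130,0,0,0,0.45,-25,-25,-170,0,0,0,0.45,-75,-60,-200,0,0,0,0.45,-125,-60,-200,0,0,0,0.45,-160,-60,-200,0,0,0,0.45,-160,-60,-200,0,0,0,0.45,-160,-60,-200,0,0,0,0.45],
)

```text
clock: 16.45
eef_pos: [456.1, -173.7, 235.9]
tool_rot: [3.141, -0.003, -0.137]
force: [-0.3, 0.0, 0.3]
width: 38.4
gripper_force: 0.0
```

```bash
python3 - <<'E'
from h import *
s=read_state();print(s["clock"],s["force"],s["eef_pos"],s["width"])
t=get_image("top");im=get_image("side");np.save("topE",t);np.save("sideE",im)
def wood(I):
    h=cv2.cvtColor(I,cv2.COLOR_RGB2HSV);m=((h[...,0]>14)&(h[...,0]<30)&(h[...,1]>85)&(h[...,2]>70)).astype(np.uint8)
    return m
# gap profiles (top cam at z=22): along board x at several y, along board y at several x
for n,I in(("top",t),("side",im)):
  g=I.astype(np.float32)
  def L(bx,by,z): 
    u,v=proj(n,[*b2w(bx,by),z]);q=cv2.getRectSubPix(g,(1,1),(float(u),float(v)))[0,0];return f"{int(q.mean())}/{int(q[0]-q[2])}"
  for by in(30,15,-20,-40): print(n,"x-profile by",by,[L(bx,by,22) for bx in np.arange(-42,-22,1.5)])
  for bx in(-26,8,40): print(n,"y-profile bx",bx,[L(bx,by,22) for by in np.arange(36,56,1.5)])
E
```

```text
16.45 [-0.2516869   0.04054795  0.29099213] [ 456.13628599 -173.66794916  235.93878723] 38.37247126780733
top x-profile by 30 ['189/12', '182/11', '177/10', '177/8', '180/6', '180/9', '170/26', '148/58', '115/58', '79/36', '59/13', '60/4', '67/16', '72/17']
top x-profile by 15 ['170/7', '151/4', '163/6', '174/7', '183/5', '190/7', '197/31', '201/77', '209/90', '213/85', '211/83', '207/86', '200/89', '195/88']
top x-profile by -20 ['180/9', '180/9', '182/10', '181/8', '184/5', '192/11', '203/42', '208/81', '214/87', '213/85', '208/86', '206/86', '203/86', '206/85']
top x-profile by -40 ['181/8', '181/10', '181/12', '181/8', '182/6', '174/11', '157/30', '133/65', '129/63', '83/37', '55/16', '58/7', '64/4', '68/8']
top y-profile bx -26 ['82/36', '126/63', '176/89', '209/90', '210/90', '208/90', '184/74', '128/35', '98/3', '149/5', '123/5', '86/0', '140/-3', '157/-4']
top y-profile bx 8 ['210/80', '210/80', '209/80', '210/81', '212/81', '213/83', '205/84', '109/25', '111/7', '151/8', '184/12', '180/14', '179/13', '178/12']
top y-profile bx 40 ['91/39', '117/61', '175/86', '209/86', '220/
[... 462 characters left out ...]
50/20', '165/54', '174/73', '179/81', '176/81', '169/80', '162/79', '157/76', '152/75', '149/73']
side x-profile by -40 ['154/11', '154/10', '155/11', '157/12', '143/21', '125/33', '108/46', '84/44', '59/35', '34/22', '22/9', '20/1', '22/-1', '22/0']
side y-profile bx -26 ['65/27', '83/37', '110/50', '137/64', '139/63', '127/54', '115/44', '101/30', '87/17', '83/11', '82/8', '83/5', '86/6', '89/6']
side y-profile bx 8 ['157/11', '157/11', '156/11', '152/12', '149/12', '134/11', '118/9', '104/8', '93/7', '82/6', '83/6', '83/6', '91/6', '103/6']
side y-profile bx 40 ['137/65', '153/71', '170/78', '162/73', '148/65', '132/54', '113/38', '94/23', '87/15', '81/9', '79/5', '82/5', '85/5', '102/6']
```

```bash
python3 - <<'E'
from h import *
for n in("7","E"):
    f=np.load(f"side{n}.npy").astype(np.float32).mean(2)
    for r in(207,211,213,215,217,219): print(n,r,f[r,278:302].round().astype(int))
E
```

```text
7 207 [131 133 132 131 129 124 143 152 152 153 154 155 152 144 127 131 153 175
 179 173 168 166 171 172]
7 211 [133 133 133 131 130 105  83  78  77  77  78  78  82 108 134 151 155 149
 147 149 150 147 145 130]
7 213 [132 136 135 134 132 112  85  70  71  75  76  73  84 120 166 191 199 201
 198 198 200 200 198 196]
7 215 [151 184 197 192 158 136 128 114  90  71  74 120 175 196 201 199 199 200
 199 199 199 200 199 200]
7 217 [176 191 200 191 149 120 100  87  82  78  78  86 110 156 157 151 173 185
 194 179 192 200 194 195]
7 219 [153 162 141 105  84  78  78  79  75  80  78  78  79  77  80  84 121 140
 175 162 181 195 176 184]
E 207 [133 133 132 133 130 122 144 151 154 155 154 155 152 147 163 179 181 176
 170 170 172 171 169 167]
E 211 [131 133 132 130 130 103  82  78  76  77  76  79  80 108 131 142 148 149
 145 145 144 144 141 131]
E 213 [131 135 137 135 130 112  87  69  70  76  75  74  84 120 165 191 199 199
 198 200 199 199 199 196]
E 215 [148 182 197 195 157 133 129 115  92  70  75 121 175 198 200 199 201 199
 199 199 199 199 201 199]
E 217 [174 192 198 190 150 119 105  88  79  80  77  85 109 154 155 151 174 186
 192 178 191 198 193 194]
E 219 [149 160 139 102  84  79  77  79  79  76  76  75  78  78  80  86 120 138
 175 161 181 194 174 182]
```

The slide hasn't moved, the points are level at columns 287–288, and the carrier is flush. Handing in.

```bash
python3 -c "
from cell import *
print(finish_job())"
```

```text
the job is handed in; nothing more can be done
None
```

I handed the job in at about 16.5 s. By the camera images, the slide point is level with the clip's point and did not move, and the carrier is flush against the rail and cross arm. It has been let go with the arm clear; no verdict came back.

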